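# Push a row of tablet bottles into the packing guide with the push bar

### The job

Draw the aluminium push bar out from under the riser, set it down behind the loose row of four bottles (on the robot's side of them, lined up with the row) and let go of it. Then take it again by its handle and push the row with it, as one block, into the packing guide until the four bottles stand up against the row already in there, and let go, leaving the bar upright on the bench. Touch the bottles with the bar only, keep them all upright and side by side, and leave everything else where it is.

Things in the scene. Friction and masses are not known exactly. Their poses are not given: they have to be found in the camera images.
- guide: Packing guide fixed on the bench: U of 3 mm steel sheet, 35 mm high, no floor. Its +x points into it; it is open at -x, its mouth. Origin on the bench amid the new row's place: the row belongs at x = 0, along y. Inside 194 mm wide; far fence's inner face at x = +68.5 mm; straight sides reach x = -10 mm, then flare 30 degrees to a 234 mm mouth at x = -45 mm. The back row stands at x = +45 mm.
- riser: Steel instrument riser fixed on the bench at the robot's left or right: 220 mm deep (x), 260 mm wide (y), shelf underside 140 and top 154 mm above the bench, four 18 mm square legs in its corners; balance and bottle on it, to 240 mm. Origin on the bench under its centre; front edge (x = -110 mm) faces the robot. The push bar is parked under it.
- bar_mid (a point): Push bar: aluminium box section with black end caps, 190 mm long (x), 28 thick (y), 40 high, either flat side may push; bow handle on top; about 0.35 kg; same turned end for end. Point: middle of the section, 20 mm above its foot. Starts standing under the riser, x about along the riser's x, only its -x end sticking out 70 to 80 mm; the shelf covers the handle, so take it by that end first.
- bar_handle (a point): Centre of the push bar's handle grip, 106 mm above its foot, straight above bar_mid: a black straight grip 46 mm long (bar's x), 14 mm thick (y), 24 mm high (94 to 118 mm above the foot) on two thin posts 38 mm apart. The bottles are 82 mm tall: held by the handle, the bar pushes with the gripper above them.
- basket: Blue perforated plastic basket with clear jars, heavy, 226 x 276 mm, 88 mm high, on the other side from the riser; not to be used. Origin under its centre.
- cap: Loose white screw cap 48 mm dia, 18 mm high lying on the bench beside the guide; leave alone. Origin under its centre.
- darkjar: Black jar 68 mm dia, 95 mm tall, standing beside the guide; leave alone. Origin under its centre.
- row1: Bottle 1 of the loose row, counted from the guide's -y side: white filled tablet bottle with cap, 45 mm dia, 82 mm tall, 60 to 130 g, on a paper sheet before the guide's mouth, about 1 mm from its neighbours. The row starts about 70 to 100 mm short of its place, up to 0.08 rad askew. Origin under its centre, z along its axis.
- row2: Bottle 2 of the loose row, counted from the guide's -y side: white filled tablet bottle with cap, 45 mm dia, 82 mm tall, 60 to 130 g, on a paper sheet before the guide's mouth, about 1 mm from its neighbours. The row starts about 70 to 100 mm short of its place, up to 0.08 rad askew. Origin under its centre, z along its axis.
- row3: Bottle 3 of the loose row, counted from the guide's -y side: white filled tablet bottle with cap, 45 mm dia, 82 mm tall, 60 to 130 g, on a paper sheet before the guide's mouth, about 1 mm from its neighbours. The row starts about 70 to 100 mm short of its place, up to 0.08 rad askew. Origin under its centre, z along its axis.
- row4: Bottle 4 of the loose row, counted from the guide's -y side: white filled tablet bottle with cap, 45 mm dia, 82 mm tall, 60 to 130 g, on a paper sheet before the guide's mouth, about 1 mm from its neighbours. The row starts about 70 to 100 mm short of its place, up to 0.08 rad askew. Origin under its centre, z along its axis.
- back1: Bottle 1 of the back row already in the guide, counted from the guide's -y side: same kind of bottle, stands along the far fence, stays there. Origin under its centre.
- back2: Bottle 2 of the back row already in the guide, counted from the guide's -y side: same kind of bottle, stands along the far fence, stays there. Origin under its centre.
- back3: Bottle 3 of the back row already in the guide, counted from the guide's -y side: same kind of bottle, stands along the far fence, stays there. Origin under its centre.
- back4: Bottle 4 of the back row already in the guide, counted from the guide's -y side: same kind of bottle, stands along the far fence, stays there. Origin under its centre.

How it is judged:
On the way, in this order (a step that is already met when the one before it is completed fails the run):
1. the push bar stands on the bench behind the loose row, lined up with it, and has been let go (x of bar_mid in the frame of guide between -0.26 and -0.1 m and y of bar_mid in the frame of guide between -0.06 and 0.06 m and angle between the x axis of bar_mid and the y axis of guide, either way round below 0.4 rad and height (world z) of bar_mid below 0.026 m and angle between bar_mid's own z axis and vertical below 0.1 rad and contact force between the fingers and bar below 0.1 N), for 0.2 s.
2. the push bar has been taken again by its handle (distance between the grasp point and bar_handle below 0.035 m and contact force between the fingers and bar above 2 N), for 0.2 s.
3. the four bottles stand in the guide against the back row (x of each of row1, row2, row3, row4 in the frame of guide above -0.008 m and angle between each of row1, row2, row3, row4, back1, back2, back3, back4's own z axis and vertical below 0.1 rad), for 0.2 s.
At the end, for the whole second after the job is handed in: Both rows stand upright and still inside the guide, each bottle of the new row at most 8 mm short of its place against the back row and at most 15 mm from its neighbour; the back row is still along the far fence; the push bar stands upright on the bench, let go (all of step 3 and y of row1 in the frame of guide between -0.085 and 0.085 m and y of row2 in the frame of guide between -0.085 and 0.085 m and y of row3 in the frame of guide between -0.085 and 0.085 m and y of row4 in the frame of guide between -0.085 and 0.085 m and y of back1 in the frame of guide between -0.085 and 0.085 m and y of back2 in the frame of guide between -0.085 and 0.085 m and y of back3 in the frame of guide between -0.085 and 0.085 m and y of back4 in the frame of guide between -0.085 and 0.085 m and x of each of row1, row2, row3, row4, back1, back2, back3, back4 in the frame of guide below 0.06 m and x of each of back1, back2, back3, back4 in the frame of guide above 0.03 m and distance between row1 and row2 below 0.06 m and distance between row2 and row3 below 0.06 m and distance between row3 and row4 below 0.06 m and linear speed of each of row1, row2, row3, row4 below 0.01 m/s and angle between bar_mid's own z axis and vertical below 0.1 rad and height (world z) of bar_mid below 0.026 m and contact force between the fingers and bar below 0.1 N); the robot touches nothing.
It fails at once if a bottle is tipped over (angle between any of row1, row2, row3, row4, back1, back2, back3, back4's own z axis and vertical above 0.45 rad).
It fails at once if a bottle is touched by the gripper or arm (contact force between any of the fingers, the arm and row1 above 0.5 N or contact force between any of the fingers, the arm and row2 above 0.5 N or contact force between any of the fingers, the arm and row3 above 0.5 N or contact force between any of the fingers, the arm and row4 above 0.5 N or contact force between any of the fingers, the arm and back1 above 0.5 N or contact force between any of the fingers, the arm and back2 above 0.5 N or contact force between any of the fingers, the arm and back3 above 0.5 N or contact force between any of the fingers, the arm and back4 above 0.5 N).
It fails at once if the row breaks open: neighbouring bottles come more than 15 mm apart (distance between row1 and row2 above 0.06 m or distance between row2 and row3 above 0.06 m or distance between row3 and row4 above 0.06 m).
It fails at once if a bystander is moved more than 20 mm (distance of any of cap, darkjar from where it was at the start of the episode above 0.02 m).
It also fails if it takes over 67 s, if anything falls off the work surface, if the arm or the gripper's body presses on something with over 40 N, if the wrist force passes 120 N, or if a joint passes its speed limit or range.

### The arm

A 7-joint arm with a two-finger parallel gripper is mounted at the origin on the work surface. World frame = base frame: x ahead of the robot, y to its left, z up, the work surface at z = 0. Lengths are in m, angles in rad, forces in N, time in s.
With the tool pointing down it reaches from about 0.4 to 0.875 m from the base axis. Payload 19.3 kg.
Tool frame: the origin (TCP) lies on the centre line of the jaws, within the pads' length; the fingertips stand 14 mm ahead of it and the grasp point (between the pads) lies 5 mm behind it; x points along the fingers, y is the direction in which the jaws open and shut, and the axes are right-handed (so a half turn about x gives the same grasp; the last joint's range is limited). The gripper opens to 85 mm and grips with 20 to 120 N. Pads are 22 mm wide; open, the fingers measure 114 mm over their backs; the gripper's body (76 mm by 85 mm) begins 54 mm behind the grasp point. The pads swing forward as they close: fully open they stand 13 mm farther back than shut.
Start: joints at [-1.227, 0.521, -0.036, 1.599, 0.021, 1.021, -0.113], TCP at [0.251, 0.572, 0.245] pointing down, gripper open.
Joint ranges: [-2.91, 2.91], [-0.3, 2.13], [-1.5, 1.42], [0.17, 2.43], [-1.26, 4.41], [0.16, 1.93], [-2.52, 2.52]. Speed limits (rad/s): [1.89, 1.89, 2.39, 2.39, 3.01, 3.01, 3.01].

### API

Orientations are given as [roll, pitch, yaw] about the fixed x, y, z axes, in that order (R = Rz(yaw) Ry(pitch) Rx(roll)).
In Python, from workcell import monitor, optics, bot gives the robot as it stands.
- The arm moves only by the tool arm_command, never from a script. Its arguments are lists of equal length, an entry for each row: "delta_pos": the shift along the tool's x, y, z as a fraction of full scale, a list of three; "rotation": the turn, a rotation vector about the tool's x, y, z as a fraction of full scale, a list of three. In form: {"delta_pos": [[dx, dy, dz], ...], "rotation": [[wx, wy, wz], ...]}. A call has 1 to 10 rows; each row shifts and turns the pose as measured when the row begins, along the tool's axes as they then stand; what a row does not reach is not made up. Full scale, the value 1, is 30 mm for a shift and 6 degrees for a turn. A row lasts 1/10 s, in which the tool goes at most 50 mm and 8.59 degrees, less where a joint would pass 70% of its speed; a pose out of reach is approached as far as the arm can. A call with a number of a shift or a turn outside -1 to 1 is refused whole. A call with a gripper value outside its range is refused whole. "gripper" is the closure, from -1 (fully open) to 1 (shut), so that 0 is half open, set as the call begins (left out, the last holds). The fingers move at their own pace and stop on an object; "grip_force" is the grip in N (left out, the last holds). Time passes only in rows, so rows that do not move let the fingers close. It gives the time, the measured TCP pose, the force and the opening at its end, in the units of the state.
- monitor.observe(): the state, without advancing time (a new reading comes with each control period).
- optics.grab_frame(name): name is "side" or "top"; returns the picture (420x560x3 uint8, red, green, blue); there is no depth.
- optics.camera_params(name): a dict with "fx", "fy", "cx", "cy" (pixels), "dist_coeffs" ([k1, k2, p1, p2, k3] as OpenCV has them; the pictures are not rectified), "origin" and "rotation" of the camera in the world. Camera axes: x right, y down, z forward; pixel columns grow to the right and rows downward; lengths in m; the calibration is good to about 2 mm. A picture is of the moment at which its call begins. camera_params takes no time and is no camera call.
- bot.job_done(): hands the job in, once; it reports no verdict.
The state is a dict: "clock": time; "qpos": joint angles; "qd": joint speeds; "joint_efforts": joint torques, N m; "position": TCP position; "tool_rot": TCP orientation; "force": force on the tool from outside, world axes, zero at the start; "moment": the same for the moment, N m; "grip_width": finger opening in m.
Only numpy, scipy, OpenCV 4.12 (cv2) and the standard library are available. Lean on these libraries where they do the work, as an engineer would, in place of code of your own. Each camera call takes 0.05 s, during which the arm holds its last target. There are 200 camera calls.

## Working session

There is one attempt and no reset: what is moved stays moved. The work goes in short steps, Python scripts to look and compute and a tool call to move; the robot and the scene stay as the last step left them, time stands still between calls to the robot, and variables do not carry over. Pictures are saved under pics/ and viewed, about 8 in all and at most 12, crops included, and the job is handed in when it is done.

Besides the shell and the picture viewer there is one more tool, called after ">>>" in YAML: its name, and indented under it one key for each argument. arm_command: Moves the arm, as the interface text tells. Its arguments: {"type":"object","properties":{"delta_pos":{"type":"array","items":{"type":"array","items":{"type":"number"}}},"rotation":{"type":"array","items":{"type":"array","items":{"type":"number"}}},"gripper":{"type":"number"},"grip_force":{"type":"number"}},"required":["delta_pos","rotation"]}

```bash
mkdir -p pics; ls; cat > h.py <<'E'
import numpy as np, cv2
from workcell import monitor, optics, bot
def snap(n,f):
    im=optics.grab_frame(n); cv2.imwrite('pics/'+f,im[:,:,::-1]); return im
def ray(n,px):
    p=optics.camera_params(n); K=np.array([[p['fx'],0,p['cx']],[0,p['fy'],p['cy']],[0,0,1.]])
    u=cv2.undistortPoints(np.array(px,float).reshape(-1,1,2),K,np.array(p['dist_coeffs'],float)).reshape(-1,2)
    d=np.c_[u,np.ones(len(u))]@np.array(p['rotation']).T
    return np.array(p['origin']),d
def onz(n,px,z):
    o,d=ray(n,px); return o+d*((z-o[2])/d[:,2])[:,None]
def proj(n,P):
    p=optics.camera_params(n); K=np.array([[p['fx'],0,p['cx']],[0,p['fy'],p['cy']],[0,0,1.]]); R=np.array(p['rotation'])
    q=(np.array(P,float).reshape(-1,3)-p['origin'])@R
    return cv2.projectPoints(q,np.zeros(3),np.zeros(3),K,np.array(p['dist_coeffs'],float))[0].reshape(-1,2)
E
python3 - <<'E'
from h import *
s=monitor.observe(); print(s)
for n in('top','side'):
    snap(n,n+'0.png'); print(optics.camera_params(n))
E
```

```text
pics
{'clock': 0.0, 'qpos': array([-1.22722759,  0.52203478, -0.03630536,  1.60001366,  0.02120592,
        1.02104349, -0.1127987 ]), 'qd': array([-0.00173169, -0.00030149,  0.00230928, -0.00052244, -0.00132192,
        0.00113696,  0.00040354]), 'joint_efforts': array([-3.26864167e-03, -9.27082872e+01,  1.97808892e+00, -3.69955945e+01,
        1.76936213e-02,  7.75602472e-03, -1.83177058e-06]), 'position': array([0.251209  , 0.57195302, 0.24471099]), 'tool_rot': array([-1.48663993,  1.56968211, -1.90043325]), 'force': array([ 1.35776034, -0.32311748,  0.60740099]), 'moment': array([-0.04251205, -0.0243272 , -0.00547485]), 'grip_width': 0.08578314362636533}
{'fx': 461.3434310699739, 'fy': 461.3434310699739, 'cx': 282.2175476731233, 'cy': 210.5442135161538, 'dist_coeffs': array([-0.09864334,  0.        ,  0.        ,  0.        ,  0.        ]), 'origin': array([ 0.53252829, -0.02024239,  1.25384357]), 'rotation': array([-3.04435947,  0.01084167, -1.6003895 ])}
{'fx': 420.97512613826564, 'fy': 420.97512613826564, 'cx': 285.28196449762953, 'cy': 207.27286843829086, 'dist_coeffs': array([-0.03163615,  0.        ,  0.        ,  0.        ,  0.        ]), 'origin': array([ 0.09449253, -0.51338167,  0.89213607]), 'rotation': array([-2.37340988,  0.00814661, -0.82698199])}
```

View pics/top0.png

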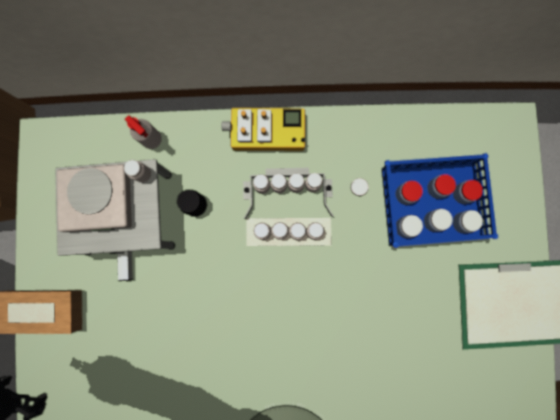

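View pics/side0.png

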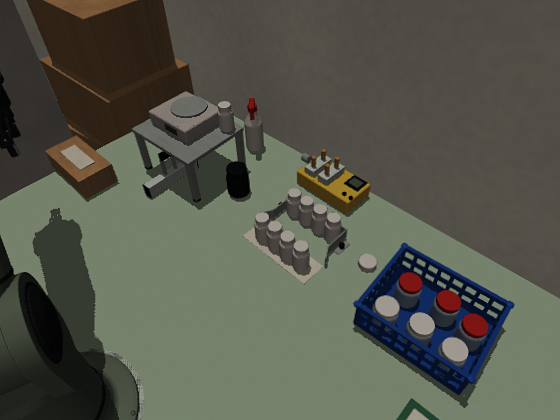

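The top view shows the bar end at about (124,267) and the loose row caps at (262..316,231). The back row is at y=182, the cap at (360,187) and the dark jar at (192,203). The side view shows the bar end at about (150,188).

```bash
python3 - <<'E'
s=open('h.py').read()
s=s.replace("def snap","from scipy.spatial.transform import Rotation as Ro\ndef RM(r): return Ro.from_euler('xyz',r).as_matrix()\ndef snap",1)
s=s.replace("np.array(p['rotation']).T","RM(p['rotation']).T").replace("R=np.array(p['rotation'])","R=RM(p['rotation'])")
open('h.py','w').write(s)
E
python3 - <<'E'
from h import *
im=cv2.imread('pics/top0.png'); hsv=cv2.cvtColor(im,cv2.COLOR_BGR2HSV)
g=cv2.cvtColor(im,cv2.COLOR_BGR2GRAY)
print(onz('top',[[286,415]],0))
sub=cv2.resize(g[160:250,235:380],None,fx=6,fy=6,interpolation=cv2.INTER_CUBIC)
c=cv2.HoughCircles(cv2.GaussianBlur(sub,(9,9),2),cv2.HOUGH_GRADIENT,1,70,param1=100,param2=18,minRadius=36,maxRadius=62)
c=c[0]; px=c[:,:2]/6+[235,160]-0.4
for p,r,w in sorted(zip(px.tolist(),c[:,2],onz('top',px,.082).round(4).tolist())): print(np.round(p,1),r/6,w[:2])
crop=lambda im,y0,y1,x0,x1,k:cv2.resize(im[y0:y1,x0:x1],None,fx=k,fy=k,interpolation=cv2.INTER_CUBIC)
a=crop(im,160,290,50,350,2.6)
b=cv2.imread('pics/side0.png'); b=crop(b,110,250,125,350,2)
w=max(a.shape[1],b.shape[1]); f=lambda q:cv2.copyMakeBorder(q,0,0,0,w-q.shape[1],cv2.BORDER_CONSTANT)
o=np.vstack([f(a),f(b)]);print(o.shape); cv2.imwrite('pics/c1.png',o[:600])
E
```

```text
[[ 0.10680621 -0.00414088  0.        ]]Traceback (most recent call last):
  File "<stdin>", line 7, in <module>
TypeError: 'NoneType' object is not subscriptable
```

```bash
python3 - <<'E'
from h import *
im=cv2.imread('pics/top0.png'); hsv=cv2.cvtColor(im,cv2.COLOR_BGR2HSV)
g=cv2.cvtColor(im,cv2.COLOR_BGR2GRAY)
print(im[231,262],im[240,255],im[182,262],im[270,124],im[187,360])
w=((hsv[...,1]<40)&(hsv[...,2]>165)).astype(np.uint8); 
n,l,st,ce=cv2.connectedComponentsWithStats(w)
for i in range(1,n):
    if 25<st[i,4]<2000 and 100<ce[i][0]<375 and 150<ce[i][1]<290: print(st[i],ce[i].round(1),onz('top',ce[i],.082)[0].round(4))
crop=lambda im,y0,y1,x0,x1,k:cv2.resize(im[y0:y1,x0:x1],None,fx=k,fy=k,interpolation=cv2.INTER_CUBIC)
a=crop(im,160,290,50,350,2.6)
b=cv2.imread('pics/side0.png'); b=crop(b,125,255,125,350,2)
W=max(a.shape[1],b.shape[1]); f=lambda q:cv2.copyMakeBorder(q,0,0,0,W-q.shape[1],cv2.BORDER_CONSTANT)
o=np.vstack([f(a),f(b)]);print(o.shape); cv2.imwrite('pics/c1.png',o[:600])
E
```

```text
[216 214 211] [192 213 210] [213 214 211] [210 211 208] [209 214 210]
[141 158  15  11  88] [149.4 161.6] [0.7861 0.3321 0.082 ]
[ 241  166   85   53 1202] [280.9 179. ] [ 0.7287 -0.01    0.082 ]
[349 176  21  20 292] [359.4 185.5] [ 0.7057 -0.211   0.082 ]
[326 178   8   9  44] [330.  180.9] [ 0.7199 -0.136   0.082 ]
[327 189   8  10  45] [330.6 194.4] [ 0.6848 -0.1359  0.082 ]
[116 256  12  25 255] [121.6 267.7] [0.5125 0.4055 0.082 ]
(598, 780, 3)
```

View pics/c1.png

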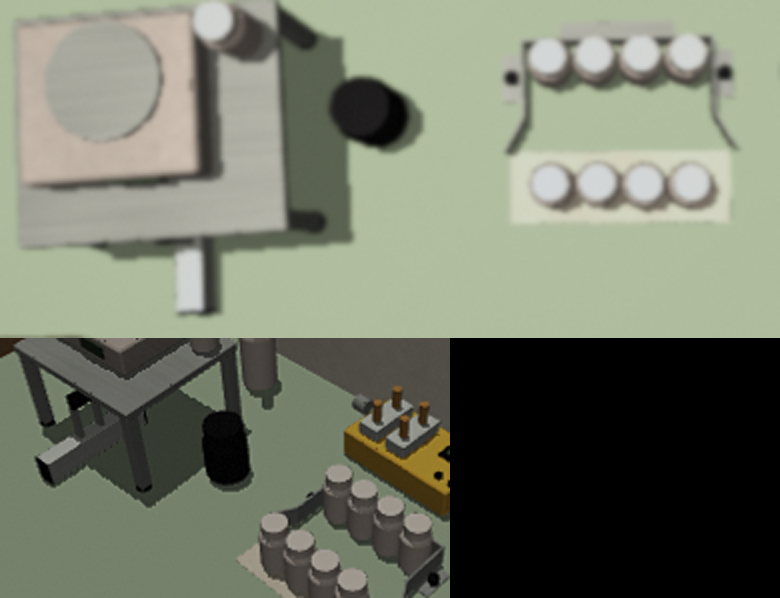

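The crop shows:
- Row caps at crop (552, 598, 645, 691; 185).
- Back caps from (549,57) to (687,54).
- Bar end from (176..205, 240) down to 312, with an open area all round it.

```bash
python3 - <<'E'
from h import *
f=lambda L:np.array(L,float)/2.6+[50,160]-0.3
row=onz('top',f([[552,185],[598,185],[645,185],[691,185]]),.082)
back=onz('top',f([[549,57],[594,56],[641,55],[687,54]]),.082)
print('row',row.round(4)[:,:2].tolist()); print('back',back.round(4)[:,:2].tolist())
print('mouth',onz('top',f([[511,153],[735,149]]),.035).round(4).tolist(),'sides',onz('top',f([[529,45],[711,38],[527,118],[714,110]]),.035)[:,:2].round(4).tolist())
print('riser front corners',onz('top',f([[22,247],[287,229]]),.154).round(4).tolist())
im=cv2.imread('pics/top0.png');hsv=cv2.cvtColor(im,cv2.COLOR_BGR2HSV)
m=((hsv[...,1]<25)&(hsv[...,2]>150)).astype(np.uint8);m[:254]=0;m[:,:105]=0;m[:,140:]=0;m[290:]=0
ys,xs=np.nonzero(m);print(xs.min(),xs.max(),ys.min(),ys.max(),len(xs))
L=[];
for y in range(258,276):
    x=np.nonzero(m[y])[0]
    if len(x):L.append([y,x.min()-.5,x.max()+.5])
L=np.array(L);
for c in(1,2):
    k=np.polyfit(L[:,0],L[:,c],1);P=[[np.polyval(k,y),y] for y in(258,278)]
    print('edge',P,onz('top',P,.04).round(4).tolist())
print('end',onz('top',[[124,ys.max()+.5],[124,280]],.04).round(4).tolist())
# side view: handle visible
print('side handle px', (77/2+125,400/2-169+125))
s=monitor.observe(); print(RM(s['tool_rot']).round(3).tolist())
E
```

```text
row [[0.5969, 0.042], [0.5955, -0.003], [0.5941, -0.0489], [0.5927, -0.0939]]
back [[0.7235, 0.0418], [0.7231, -0.0027], [0.7227, -0.0492], [0.7223, -0.0947]]
mouth [[0.6334, 0.0855, 0.035], [0.6305, -0.143, 0.035]] sides [[0.7443, 0.0646], [0.7458, -0.123], [0.6688, 0.0683], [0.6711, -0.1231]]
riser front corners [[0.5484, 0.5399, 0.154], [0.5593, 0.2844, 0.154]]
117 127 256 279 232
edge [[np.float64(117.10818713450288), 258], [np.float64(117.76866185070516), 278]] [[0.5377, 0.433, 0.04], [0.4847, 0.4314, 0.04]]
edge [[np.float64(127.49999999999994), 258], [np.float64(127.49999999999996), 278]] [[0.5371, 0.4045, 0.04], [0.4842, 0.4048, 0.04]]
end [[0.4804, 0.4144, 0.04], [0.4791, 0.4144, 0.04]]
side handle px (163.5, 156.0)
[[-0.0, 0.402, 0.916], [-0.001, 0.916, -0.402], [-1.0, -0.001, 0.0]]
```

>>> arm_command:
  delta_pos:
    - [0, 0, 0]
    - [0, 0, 0]
    - [0, 0, 0]
    - [0, 0, 0]
    - [0, -0.3, 0.3]
    - [0, -0.5, 0.5]
  rotation:
    - [-1, 0, 0]
    - [-1, 0, 0]
    - [-1, 0, 0]
    - [-1, 0, 0]
    - [0, 0, 0]
    - [0, 0, 0]
  gripper: -1
  grip_force: 60

```text
clock: 0.7
position: [0.2741, 0.5479, 0.2426]
tool_rot: [-2.18, 1.566, -2.159]
force: [0.0, 0.4, -0.2]
grip_width: 0.0856
```

>>> arm_command:
  delta_pos:
    - [0.76, -0.54, 0.56]
    - [0.76, -0.54, 0.56]
    - [0.76, -0.54, 0.56]
    - [0.76, -0.54, 0.56]
    - [0.76, -0.54, 0.56]
    - [0.76, -0.54, 0.56]
    - [0.76, -0.54, 0.56]
    - [0.7, -0.5, 0.4]
    - [0, 0, 0]
  rotation:
    - [0, 0, 0]
    - [0, 0, 0]
    - [0, 0, 0]
    - [0, 0, 0]
    - [0, 0, 0]
    - [0, 0, 0]
    - [0, 0, 0]
    - [0, 0, 0]
    - [0, 0, 0]

```text
clock: 1.6
position: [0.4168, 0.4039, 0.0558]
tool_rot: [-1.484, 1.564, -1.504]
force: [0.0, 0.3, 1.2]
grip_width: 0.085
```

>>> arm_command:
  delta_pos:
    - [0.5, 0.25, 0]
    - [0.5, 0.25, 0]
    - [0, 0, 0.65]
    - [0, 0, 0.65]
    - [0, 0, 0.65]
    - [0, 0, 0.5]
    - [0, 0, 0]
  rotation:
    - [0, 0, 0]
    - [0, 0, 0]
    - [0, 0, 0]
    - [0, 0, 0]
    - [0, 0, 0]
    - [0, 0, 0]
    - [0, 0, 0]

```text
clock: 2.3
position: [0.4933, 0.4172, 0.0238]
tool_rot: [-1.441, 1.562, -1.474]
force: [-0.7, -0.0, -0.7]
grip_width: 0.0855
```

```bash
python3 - <<'E'
from h import *
s=monitor.observe(); print(s['position'],s['force'])
a=snap('top','t2.png');b=snap('side','s2.png')
k=lambda i,x,y:cv2.resize(i[y:y+130,x:x+180],None,fx=3,fy=3)
cv2.imwrite('pics/c2.png',cv2.resize(np.hstack([k(a,40,200),k(b,90,110)]),(800,289))[:,:,::-1])
E
```

```text
[0.49328556 0.41715716 0.02384513] [-0.6785208  -0.00201993 -0.67802575]
```

View pics/c2.png

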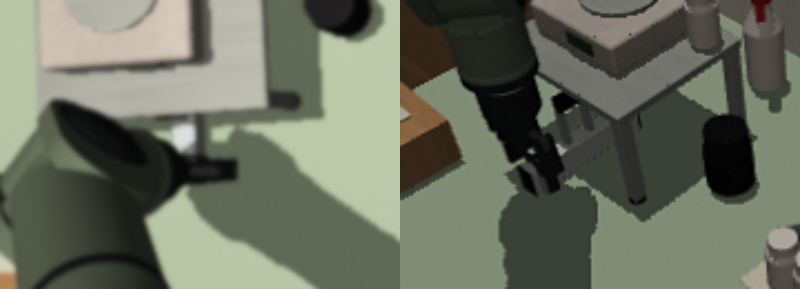

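The jaws straddle the bar end at crop (190,160), clear of the shelf. Next I close on it and draw.

>>> arm_command:
  delta_pos:
    - [0, 0, 0]
    - [0, 0, 0]
    - [0, 0, 0]
    - [0, 0, 0]
    - [0, 0, 0]
    - [0, 0, 0]
  rotation:
    - [0, 0, 0]
    - [0, 0, 0]
    - [0, 0, 0]
    - [0, 0, 0]
    - [0, 0, 0]
    - [0, 0, 0]
  gripper: 1
  grip_force: 50

```text
clock: 3.0
position: [0.4882, 0.4193, 0.0242]
tool_rot: [-1.687, 1.563, -1.716]
force: [1.2, -0.8, -2.1]
grip_width: 0.0276
```

>>> arm_command:
  delta_pos:
    - [-0.1, 0, -0.4]
    - [0, 0, -0.6]
    - [0, 0, -0.6]
    - [0, 0, -0.6]
    - [0, 0, -0.6]
    - [0, 0, -0.6]
    - [0, 0, -0.6]
    - [0, 0, -0.6]
    - [0, 0, -0.3]
    - [0, 0, 0]
  rotation:
    - [0, 0, 0]
    - [0, 0, 0]
    - [0, 0, 0]
    - [0, 0, 0]
    - [0, 0, 0]
    - [0, 0, 0]
    - [0, 0, 0]
    - [0, 0, 0]
    - [0, 0, 0]
    - [0, 0, 0]

```text
clock: 4.0
position: [0.329, 0.4202, 0.0262]
tool_rot: [-2.055, 1.555, -2.085]
force: [-0.2, -0.7, -2.0]
grip_width: 0.0279
```

>>> arm_command:
  delta_pos:
    - [0, 0, 0]
    - [0, 0, 0]
    - [0, 0, 0]
    - [0, 0, 0]
    - [-0.6, 0, 0]
    - [-1, 0, 0]
    - [-1, 0, 0]
    - [-1, 0, 0]
    - [-1, 0, 0.3]
    - [-0.8, 0, 0.5]
  rotation:
    - [0, 0, 0]
    - [0, 0, 0]
    - [0, 0, 0]
    - [0, 0, 0]
    - [0, 0, 0]
    - [0, 0, 0]
    - [0, 0, 0]
    - [0, 0, 0]
    - [0, 0, 0]
    - [0, 0, 0]
  gripper: -1

```text
clock: 5.0
position: [0.3569, 0.4198, 0.1915]
tool_rot: [-2.036, 1.551, -2.068]
force: [0.2, 1.0, -0.3]
grip_width: 0.0854
```

```bash
python3 - <<'E'
from h import *
s=monitor.observe(); print(s['position'],s['force'])
a=snap('top','t3.png');b=snap('side','s3.png')
k=lambda i,x,y:cv2.resize(i[y:y+150,x:x+200],None,fx=2,fy=2)
cv2.imwrite('pics/c3.png',np.hstack([k(a,40,200),k(b,60,120)])[:,:,::-1])
print('exp handle px top',proj('top',[.415,.42,.118]),'side',proj('side',[.415,.42,.118]))
E
```

```text
[0.35688395 0.41980129 0.19154193] [ 0.23544717  1.00293477 -0.29959519]
exp handle px top [[111.0997035 307.595357 ]] side [[118.29350619 177.15485812]]
```

View pics/c3.png

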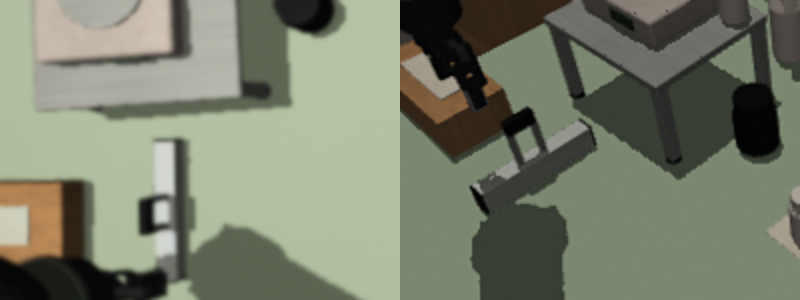

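The bar is clear of the riser, upright, with its handle at top (112,307) and side (120,181). Both agree with the expected position.

```bash
cat >> h.py <<'E'
def go(P,a_deg):
    s=monitor.observe(); R=RM(s['tool_rot']); a=np.radians(a_deg)
    D=np.array([[0,np.cos(a),np.sin(a)],[0,np.sin(a),-np.cos(a)],[-1,0,0]])
    print('clock',s['clock'],'pos',s['position'].round(4),'shift/30mm',(R.T@(np.array(P)-s['position'])/.03).round(2),'turn/6deg',(np.degrees(Ro.from_matrix(R.T@D).as_rotvec())/6).round(2))
E
python3 -c "
from h import *
go([.413,.42,.107],90)"
```

```text
clock 5.1 pos [0.3596 0.4203 0.1928] shift/30mm [2.85 0.1  1.79] turn/6deg [-0.34 -0.05  0.14]
```

>>> arm_command:
  delta_pos:
    - [0, 0.05, 0.7]
    - [0, 0.05, 0.7]
    - [0, 0, 0.35]
    - [0.7, 0, 0]
    - [0.7, 0, 0]
    - [0.7, 0, 0]
    - [0.5, 0, 0]
    - [0.2, 0, 0]
    - [0, 0, 0]
  rotation:
    - [-0.3, -0.05, 0.14]
    - [0, 0, 0]
    - [0, 0, 0]
    - [0, 0, 0]
    - [0, 0, 0]
    - [0, 0, 0]
    - [0, 0, 0]
    - [0, 0, 0]
    - [0, 0, 0]

```text
clock: 6.0
position: [0.4134, 0.421, 0.1033]
tool_rot: [-2.999, 1.569, -3.005]
force: [0.1, -1.0, -0.2]
grip_width: 0.0854
```

>>> arm_command:
  delta_pos:
    - [0, 0, 0]
    - [0, 0, 0]
    - [0, 0, 0]
    - [0, 0, 0]
    - [0, 0, 0]
    - [0, 0, 0]
    - [0, 0, 0]
  rotation:
    - [0, 0, 0]
    - [0, 0, 0]
    - [0, 0, 0]
    - [0, 0, 0]
    - [0, 0, 0]
    - [0, 0, 0]
    - [0, 0, 0]
  gripper: 1
  grip_force: 50

```text
clock: 6.7
position: [0.4139, 0.4218, 0.1059]
tool_rot: [1.634, 1.569, 1.629]
force: [-0.1, 0.2, -3.1]
grip_width: 0.0131
```

```bash
python3 -c "
from h import *
s=monitor.observe();print(s['grip_width'],s['force'])
go([.413,.42,.157],90)"
```

```text
0.013086231074085 [-0.12950228  0.24406711 -3.0523312 ]
clock 6.7 pos [0.4139 0.4218 0.1059] shift/30mm [-1.7  -0.06 -0.03] turn/6deg [-0.06 -0.   -0.02]
```

>>> arm_command:
  delta_pos:
    - [-0.6, 0, 0]
    - [-0.8, 0, 0]
    - [0, -0.6, 0]
    - [0, -0.85, 0]
    - [0, -0.85, 0]
    - [0, -0.85, 0]
    - [0, -0.85, 0]
    - [0, -0.85, 0]
    - [0, -0.85, 0]
    - [0, -0.85, 0]
  rotation:
    - [0, 0, 0]
    - [0, 0, 0]
    - [0, 0, 0]
    - [0, 0, 0]
    - [0, 0, 0]
    - [0, 0, 0]
    - [0, 0, 0]
    - [0, 0, 0]
    - [0, 0, 0]
    - [0, 0, 0]

```text
clock: 7.7
position: [0.4104, 0.2205, 0.1472]
tool_rot: [2.814, 1.568, 2.813]
force: [0.7, -0.0, -5.0]
grip_width: 0.0129
```

>>> arm_command:
  delta_pos:
    - [0, 0, 0]
    - [0, 0, 0]
    - [0, 0, 0]
    - [0, 0, 0]
    - [0, 0, 0]
    - [0, 0, 0]
    - [0, 0, 0]
    - [0, 0, 0]
    - [0, 0, 0]
    - [0, 0, 0]
  rotation:
    - [0.8, 0, 0]
    - [0.8, 0, 0]
    - [0.9, 0, 0]
    - [0.9, 0, 0]
    - [0.9, 0, 0]
    - [0.9, 0, 0]
    - [0.9, 0, 0]
    - [0.9, 0, 0]
    - [0.9, 0, 0]
    - [0.9, 0, 0]

```text
clock: 8.7
position: [0.4097, 0.215, 0.1467]
tool_rot: [-1.916, 1.565, -2.88]
force: [-0.4, 0.1, -4.8]
grip_width: 0.0131
```

```bash
python3 -c "
from h import *
s=monitor.observe();print(s['grip_width'],s['force'],s['qpos'])
go([.525,-.027,.15],-1.8)"
```

```text
0.013139572383977461 [-0.41654785  0.10170547 -4.75954019] [-0.73024352  0.42778625  0.15323931  2.10806387 -0.11250643  0.61833585
  0.1083522 ]
clock 8.7 pos [0.4097 0.215  0.1467] shift/30mm [-0.12 -1.44  8.82] turn/6deg [ 6.09 -0.    0.05]
```

>>> arm_command:
  delta_pos:
    - [0, 0, 0]
    - [0, 0, 0]
    - [0, 0, 0]
    - [0, 0, 0]
    - [0, 0, 0]
    - [0, 0, 0]
    - [0, 0, 0]
  rotation:
    - [0.9, 0, 0]
    - [0.9, 0, 0]
    - [0.9, 0, 0]
    - [0.9, 0, 0]
    - [0.9, 0, 0]
    - [0.9, 0, 0]
    - [0.5, 0, 0]

```text
clock: 9.4
position: [0.4088, 0.2151, 0.1463]
tool_rot: [-1.257, 1.564, -2.867]
force: [-0.2, 0.2, -3.7]
grip_width: 0.0132
```

```bash
python3 -c "
from h import *
go([.525,-.027,.15],-1.8)"
```

```text
clock 9.4 pos [0.4088 0.2151 0.1463] shift/30mm [-0.13  4.18  7.91] turn/6deg [-0.07  0.02  0.06]
```

>>> arm_command:
  delta_pos:
    - [0, 0.2, 0.5]
    - [0, 0.3, 0.85]
    - [0, 0.35, 0.85]
    - [0, 0.35, 0.85]
    - [0, 0.35, 0.85]
    - [0, 0.4, 0.85]
    - [0, 0.4, 0.85]
    - [0, 0.45, 0.85]
    - [0, 0.45, 0.8]
    - [0, 0.45, 0.5]
  rotation:
    - [0, 0, 0]
    - [0, 0, 0]
    - [0, 0, 0]
    - [0, 0, 0]
    - [0, 0, 0]
    - [0, 0, 0]
    - [0, 0, 0]
    - [0, 0, 0]
    - [0, 0, 0]
    - [0, 0, 0]

```text
clock: 10.4
position: [0.5121, -0.027, 0.145]
tool_rot: [-1.437, 1.562, -3.041]
force: [-0.3, 0.1, -4.0]
grip_width: 0.0135
```

```bash
python3 -c "
from h import *
go([.525,-.027,.1065],-1.8);
a=snap('top','t4.png');b=snap('side','s4.png')
k=lambda i,x,y:cv2.resize(i[y:y+150,x:x+200],None,fx=2,fy=2)
cv2.imwrite('pics/c4.png',np.hstack([k(a,180,150),k(b,170,150)])[:,:,::-1])"
```

```text
clock 10.4 pos [ 0.5121 -0.027   0.145 ] shift/30mm [ 1.28  0.44 -0.02] turn/6deg [-0.02  0.01  0.08]
```

View pics/c4.png

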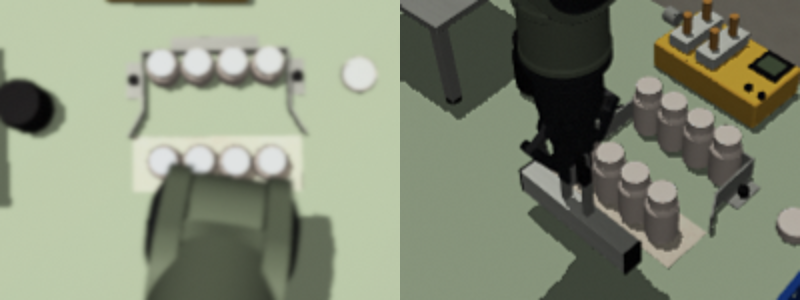

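The bar hangs level behind the row, at side crop (575,220). Its -y end is at (630,260), and all the bottles are undisturbed.

>>> arm_command:
  delta_pos:
    - [0.4, 0.25, 0]
    - [0.4, 0.2, 0]
    - [0.25, 0, 0]
    - [0.2, 0, 0]
    - [0.1, 0, 0]
    - [0, 0, 0]
  rotation:
    - [0, 0, 0.08]
    - [0, 0, 0]
    - [0, 0, 0]
    - [0, 0, 0]
    - [0, 0, 0]
    - [0, 0, 0]

```text
clock: 11.1
position: [0.5289, -0.026, 0.1039]
tool_rot: [1.617, 1.565, 0.014]
force: [-0.5, -0.3, -4.4]
grip_width: 0.0133
```

>>> arm_command:
  delta_pos:
    - [0.1, 0, 0]
    - [0.1, 0, 0]
    - [0, 0, 0]
  rotation:
    - [0, 0, 0]
    - [0, 0, 0]
    - [0, 0, 0]

```text
clock: 11.4
position: [0.5314, -0.0256, 0.103]
tool_rot: [1.766, 1.558, 0.163]
force: [0.9, 0.6, -5.1]
grip_width: 0.0132
```

>>> arm_command:
  delta_pos:
    - [0.2, -0.1, 0]
    - [0.2, 0, 0]
    - [0, 0, 0]
  rotation:
    - [0, 0, 0]
    - [0, 0, 0]
    - [0, 0, 0]

```text
clock: 11.7
position: [0.5347, -0.0253, 0.0986]
tool_rot: [1.758, 1.541, 0.155]
force: [0.3, -0.4, -5.5]
grip_width: 0.0134
```

```bash
python3 -c "
from h import *
go([.53,-.027,.1065],-1.8);
s=monitor.observe();print(s['force'],s['moment'],s['qd'].round(3))
b=snap('side','s5.png')
k=lambda i,x,y:cv2.resize(i[y:y+120,x:x+160],None,fx=4,fy=4)
print(((proj('side',[[.535-.014,-.12,0],[.535+.014,-.12,0],[.535-.014,-.12,.04],[.535+.014,-.12,.04]])-[210,190])*4).round(0))
cv2.imwrite('pics/c5.png',k(b,210,190)[:,:,::-1])"
```

```text
clock 11.7 pos [ 0.5347 -0.0253  0.0986] shift/30mm [-0.27 -0.15  0.06] turn/6deg [-0.01 -0.05 -0.28]
[ 0.32708294 -0.3913179  -5.52512917] [ 0.00117758 -0.26388021 -0.03358494] [-0.004 -0.028 -0.    -0.007  0.002  0.002 -0.005]
[[312. 395.]
 [342. 367.]
 [311. 359.]
 [342. 330.]]
```

View pics/c5.png

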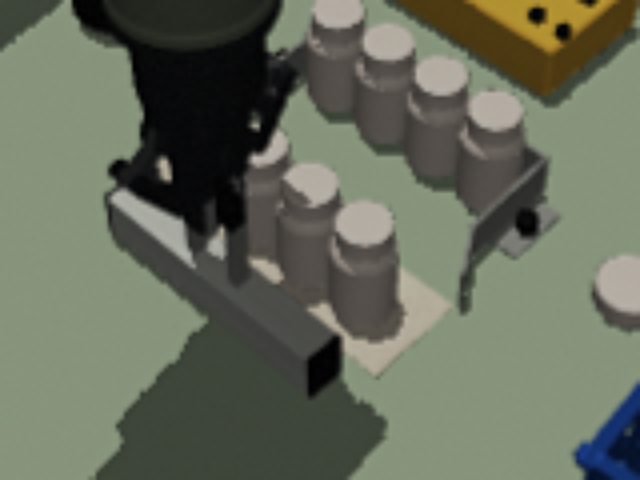

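The end cap's lower corner is at crop (310,397), against (312,395) predicted for a bar on the bench, so it is standing. I let go with a partial opening.

>>> arm_command:
  delta_pos:
    - [0, 0, 0]
    - [0, 0, 0]
    - [0, 0, 0]
    - [-0.27, 0, 0]
    - [0, 0, 0]
    - [0, 0, 0]
    - [0, 0, 0]
  rotation:
    - [0, 0, 0]
    - [0, 0, 0]
    - [0, 0, 0]
    - [0, 0, -0.28]
    - [0, 0, 0]
    - [0, 0, 0]
    - [0, 0, 0]
  gripper: 0.3

```text
clock: 12.45
position: [0.5331, -0.024, 0.1038]
tool_rot: [-2.531, 1.565, 2.151]
force: [-0.2, 0.2, -0.1]
grip_width: 0.0298
```

```bash
python3 -c "
from h import *
go([.533,-.027,.1065],-1.8);
s=monitor.observe();print(s['grip_width'],s['force'],s['moment'],s['qd'].round(3))
b=cv2.imread('pics/s5.png');c=snap('side','s6.png')[:,:,::-1]
d=np.abs(b.astype(int)-c).max(2)>40; print('changed px near bar end',d[255:290,250:300].sum())
a=snap('top','t6.png')
k=lambda i,x,y,w:cv2.resize(i[y:y+120,x:x+w],None,fx=3,fy=3)
cv2.imwrite('pics/c6.png',np.hstack([k(a[:,:,::-1],220,160,130),k(c,210,190,130)]))"
```

```text
clock 12.45 pos [ 0.5331 -0.024   0.1038] shift/30mm [-0.09 -0.    0.1 ] turn/6deg [ 0.01 -0.05  0.03]
0.02983536334456009 [-0.2296261   0.19538225 -0.14406532] [-0.02038801 -0.05300918 -0.01774422] [ 0.002  0.003 -0.002  0.009 -0.003 -0.011  0.001]
changed px near bar end 32
```

View pics/c6.png

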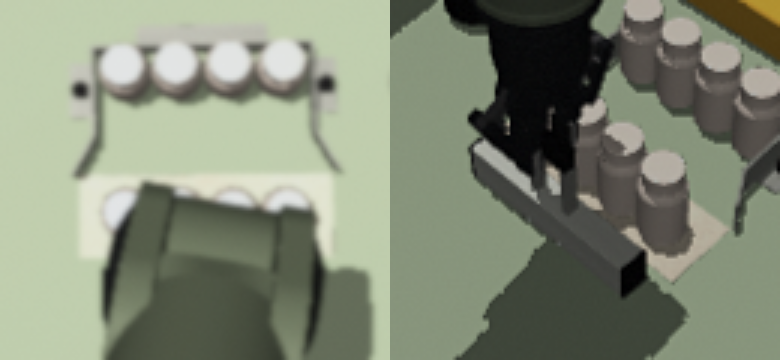

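The bar stands free behind the row with the jaws 30 mm open, and the bottles are in place. I wait briefly, then regrasp.

>>> arm_command:
  delta_pos:
    - [-0.1, 0.05, 0]
    - [0, 0, 0]
    - [0, 0, 0]
    - [0, 0, 0]
  rotation:
    - [0, 0, 0]
    - [0, 0, 0]
    - [0, 0, 0]
    - [0, 0, 0]

```text
clock: 12.95
position: [0.5345, -0.0242, 0.1069]
tool_rot: [-2.527, 1.565, 2.155]
force: [-0.0, 0.8, -0.4]
grip_width: 0.0298
```

>>> arm_command:
  delta_pos:
    - [0, 0, 0]
    - [0, 0, 0]
    - [0, 0, 0]
    - [0, 0, 0]
    - [0, 0, 0]
    - [0, 0, 0]
    - [0, 0, 0]
    - [0, 0, 0]
  rotation:
    - [0, 0, 0]
    - [0, 0, 0]
    - [0, 0, 0]
    - [0, 0, 0]
    - [0, 0, 0]
    - [0, 0, 0]
    - [0, 0, 0]
    - [0, 0, 0]
  gripper: 1
  grip_force: 60

```text
clock: 13.75
position: [0.5347, -0.0242, 0.107]
tool_rot: [-2.632, 1.565, 2.049]
force: [0.1, -0.7, 0.2]
grip_width: 0.0129
```

>>> arm_command:
  delta_pos:
    - [0, 0.1, 0]
    - [0, 0.15, 0]
    - [0, 0.15, 0]
    - [0, 0.15, 0]
    - [0, 0.15, 0]
    - [0, 0.15, 0]
    - [0, 0.15, 0]
    - [0, 0.1, 0]
  rotation:
    - [0, 0, 0]
    - [0, 0, 0]
    - [0, 0, 0]
    - [0, 0, 0]
    - [0, 0, 0]
    - [0, 0, 0]
    - [0, 0, 0]
    - [0, 0, 0]

```text
clock: 14.55
position: [0.5527, -0.0248, 0.1076]
tool_rot: [-1.798, 1.529, 2.883]
force: [-21.4, 2.3, 28.2]
grip_width: 0.0131
```

```bash
python3 -c "
from h import *
go([.641,-.027,.1055],-1);
s=monitor.observe();print(s['grip_width'],s['force'],s['moment'])"
```

```text
clock 14.55 pos [ 0.5527 -0.0248  0.1076] shift/30mm [-0.05  2.94 -0.02] turn/6deg [-0.13 -0.09  0.39]
0.013081849819802174 [-21.41855604   2.28788948  28.15569446] [0.35959044 6.75674778 0.09719583]
```

Force is 21 N back and 28 N up with a 2° tilt: the foot is digging into the bench. I lift it a few mm, level it, and push with the foot just clear.

>>> arm_command:
  delta_pos:
    - [-0.15, -0.1, 0]
    - [-0.1, 0, 0]
    - [0, 0, 0]
    - [0, 0, 0]
  rotation:
    - [0, 0, 0]
    - [0, 0, 0.35]
    - [0, 0, 0.1]
    - [0, 0, 0]

```text
clock: 14.95
position: [0.5495, -0.0247, 0.1147]
tool_rot: [2.621, 1.56, 1.019]
force: [-0.3, 1.3, -3.3]
grip_width: 0.0127
```

```bash
python3 -c "
from h import *
go([.641,-.027,.111],-1.2);
s=monitor.observe();print(s['grip_width'],s['force'],s['moment'])"
```

```text
clock 14.95 pos [ 0.5495 -0.0247  0.1147] shift/30mm [ 0.14  3.05 -0.02] turn/6deg [-0.1  -0.09 -0.05]
0.012746132190491057 [-0.30347361  1.26061638 -3.28104101] [ 0.0142624   0.09138685 -0.05696543]
```

>>> arm_command:
  delta_pos:
    - [0.08, 0.1, 0]
    - [0, 0.1, 0]
    - [0, 0.15, 0]
    - [0, 0.15, 0]
    - [0, 0.15, 0]
    - [0, 0]
  rotation:
    - [0, 0, 0]
    - [0, 0, 0]
    - [0, 0, 0]
    - [0, 0, 0]
    - [0, 0, 0]
    - [0, 0, 0]

```text
schema error: expected 3 numbers
```

```bash
python3 -c "
from h import *
go([.641,-.027,.111],-1.2);
s=monitor.observe();print(s['grip_width'],s['force'],s['moment'])
b=snap('side','s7.png')
k=lambda i,x,y:cv2.resize(i[y:y+120,x:x+160],None,fx=4,fy=4)
X=s['position'][0]
print(((proj('side',[[X-.014,-.12,0],[X+.014,-.12,0],[X-.014,-.12,.04],[X+.014,-.12,.04]])-[210,190])*4).round(0).tolist())
cv2.imwrite('pics/c7.png',k(b,210,190)[:,:,::-1])"
```

```text
clock 14.95 pos [ 0.5495 -0.0247  0.1147] shift/30mm [ 0.14  3.05 -0.02] turn/6deg [-0.1  -0.09 -0.05]
0.012746132190491057 [-0.30347361  1.26061638 -3.28104101] [ 0.0142624   0.09138685 -0.05696543]
[[327.0, 381.0], [357.0, 353.0], [327.0, 344.0], [358.0, 316.0]]
```

View pics/c7.png

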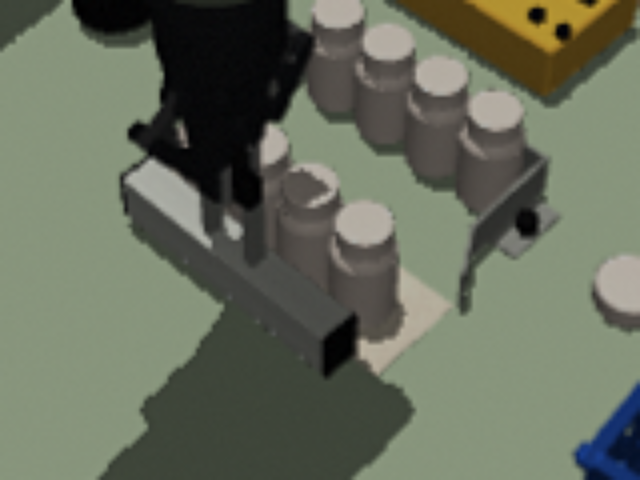

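The move was refused because one row was malformed. The picture shows the bar level, about 6 mm off the bench (cap corner at (325,376), against (327,381) if on the bench), with the row intact.

>>> arm_command:
  delta_pos:
    - [0.08, 0.1, 0]
    - [0, 0.1, 0]
    - [0, 0.15, 0]
    - [0, 0.15, 0]
    - [0, 0.15, 0]
    - [0, 0, 0]
  rotation:
    - [0, 0, 0]
    - [0, 0, 0]
    - [0, 0, 0]
    - [0, 0, 0]
    - [0, 0, 0]
    - [0, 0, 0]

```text
clock: 15.6
position: [0.5698, -0.0253, 0.111]
tool_rot: [-3.071, 1.562, 1.61]
force: [1.0, -0.1, -5.1]
grip_width: 0.0131
```

```bash
python3 -c "
from h import *
go([.641,-.027,.111],-1.2);
s=monitor.observe();print(s['grip_width'],s['force'],s['moment'])"
```

```text
clock 15.6 pos [ 0.5698 -0.0253  0.111 ] shift/30mm [-0.    2.37 -0.02] turn/6deg [-0.1  -0.09  0.01]
0.013127076667825598 [ 1.01703482 -0.07414986 -5.12133282] [-0.03643469 -0.03039911  0.01021776]
```

>>> arm_command:
  delta_pos:
    - [0, 0.1, 0]
    - [0, 0.12, 0]
    - [0, 0.12, 0]
    - [0, 0.12, 0]
    - [0, 0.12, 0]
    - [0, 0.12, 0]
    - [0, 0.12, 0]
    - [0, 0.12, 0]
    - [0, 0.12, 0]
    - [0, 0, 0]
  rotation:
    - [0, 0, 0]
    - [0, 0, 0]
    - [0, 0, 0]
    - [0, 0, 0]
    - [0, 0, 0]
    - [-0.05, 0, 0]
    - [-0.05, 0, 0]
    - [0, 0, 0]
    - [0, 0, 0]
    - [0, 0, 0]

```text
clock: 16.6
position: [0.5971, -0.0265, 0.1094]
tool_rot: [-2.145, 1.553, 2.546]
force: [-0.2, 0.5, -4.0]
grip_width: 0.0131
```

```bash
python3 -c "
from h import *
go([.641,-.027,.111],-0.3);
s=monitor.observe();print(s['grip_width'],s['force'],s['moment'])
a=snap('top','t8.png');b=snap('side','s8.png')
k=lambda i,x,y:cv2.resize(i[y:y+120,x:x+130],None,fx=3,fy=3)
cv2.imwrite('pics/c8.png',np.hstack([k(a,220,150),k(b,220,170)])[:,:,::-1])"
```

```text
clock 16.6 pos [ 0.5971 -0.0265  0.1094] shift/30mm [-0.07  1.46 -0.01] turn/6deg [-0.15 -0.09  0.14]
0.013062135517947193 [-0.15856914  0.52626456 -3.95242959] [ 0.02576342  0.11702842 -0.02150349]
```

View pics/c8.png

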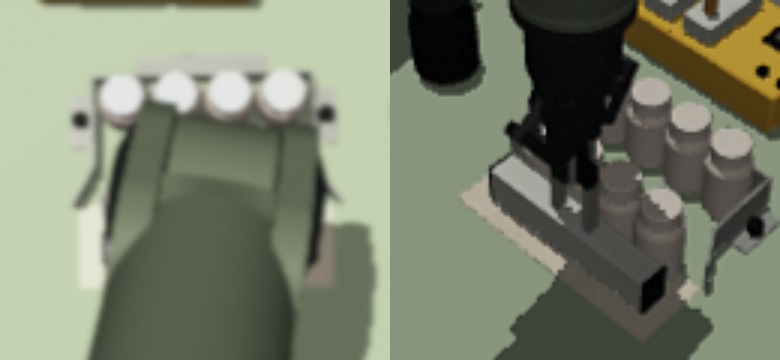

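The row moves upright and together, with bottles 3 and 4 at side crop (620,180) and (660,210), and the guide flare is clear on the right.

>>> arm_command:
  delta_pos:
    - [-0.03, 0.1, 0]
    - [-0.03, 0.12, 0]
    - [0, 0.12, 0]
    - [0, 0.12, 0]
    - [0, 0.12, 0]
    - [0, 0.12, 0]
    - [0, 0.12, 0]
    - [0, 0.12, 0]
    - [0, 0.12, 0]
    - [0, 0, 0]
  rotation:
    - [-0.05, 0, 0.07]
    - [-0.05, 0, 0.07]
    - [0, 0, 0]
    - [0, 0, 0]
    - [0, 0, 0.05]
    - [-0.05, 0, 0]
    - [0, 0, 0]
    - [0, 0, 0]
    - [0, 0, 0]
    - [0, 0, 0]

```text
clock: 17.7
position: [0.631, -0.0268, 0.1111]
tool_rot: [2.588, 1.559, 1.013]
force: [-1.7, -0.2, -5.3]
grip_width: 0.0127
```

```bash
python3 -c "
from h import *
go([.641,-.027,.111],-0.3);
s=monitor.observe();print(s['grip_width'],s['force'],s['moment'])"
```

```text
clock 17.7 pos [ 0.631  -0.0268  0.1111] shift/30mm [0.01 0.33 0.01] turn/6deg [ 0.01 -0.09 -0.06]
0.012654368601371816 [-1.68579899 -0.16020271 -5.252425  ] [0.01007612 0.3373789  0.0629238 ]
```

Now the last 10 mm in small steps, watching the force.

>>> arm_command:
  delta_pos:
    - [0, 0.08, 0]
    - [0, 0.08, 0]
    - [0, 0.05, 0]
    - [0, 0, 0]
  rotation:
    - [0, 0, 0]
    - [0, 0, 0]
    - [0, 0, 0]
    - [0, 0, 0]

```text
clock: 18.1
position: [0.6375, -0.0268, 0.111]
tool_rot: [2.638, 1.56, 1.064]
force: [-2.3, 0.2, -4.8]
grip_width: 0.0125
```

>>> arm_command:
  delta_pos:
    - [0, 0.06, 0]
    - [0, 0.05, 0]
    - [0, 0, 0]
  rotation:
    - [0, 0, 0]
    - [0, 0, 0]
    - [0, 0, 0]

```text
clock: 18.4
position: [0.6409, -0.0268, 0.1111]
tool_rot: [2.658, 1.56, 1.083]
force: [-2.8, -0.6, -4.6]
grip_width: 0.0129
```

```bash
python3 -c "
from h import *
go([.641,-.027,.111],-0.3);
s=monitor.observe();print(s['grip_width'],s['force'],s['moment'])
a=snap('top','t9.png');b=snap('side','s9.png')
k=lambda i,x,y:cv2.resize(i[y:y+120,x:x+130],None,fx=3,fy=3)
cv2.imwrite('pics/c9.png',np.hstack([k(a,220,150),k(b,220,170)])[:,:,::-1])"
```

```text
clock 18.4 pos [ 0.6409 -0.0268  0.1111] shift/30mm [0.   0.   0.01] turn/6deg [ 0.01 -0.09 -0.05]
0.012883863227242668 [-2.84538575 -0.58779786 -4.56525123] [ 0.00946948  0.76153296 -0.01204032]
```

View pics/c9.png

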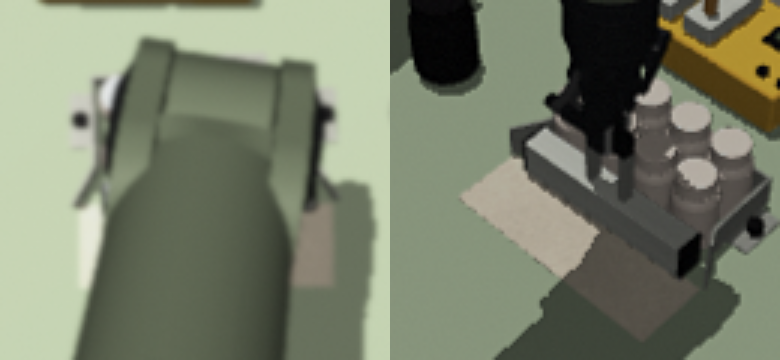

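The row is in the straight part and nearly touching the back row. No firm stop yet, so I creep until the force rises.

>>> arm_command:
  delta_pos:
    - [0, 0.05, 0]
    - [0, 0.05, 0]
    - [0, 0, 0]
  rotation:
    - [0, 0, 0]
    - [0, 0, 0]
    - [0, 0, 0]

```text
clock: 18.8
position: [0.6439, -0.0268, 0.1111]
tool_rot: [2.676, 1.56, 1.101]
force: [-1.7, -0.4, -4.1]
grip_width: 0.0129
```

>>> arm_command:
  delta_pos:
    - [0, 0.04, 0]
    - [0, 0.03, 0]
    - [0, 0, 0]
  rotation:
    - [0, 0, 0]
    - [0, 0, 0]
    - [0, 0, 0]

```text
clock: 19.1
position: [0.6456, -0.0269, 0.111]
tool_rot: [2.812, 1.56, 1.237]
force: [-4.3, 0.1, -1.2]
grip_width: 0.0128
```

>>> arm_command:
  delta_pos:
    - [0, 0.03, 0]
    - [0, 0, 0]
  rotation:
    - [0, 0, 0]
    - [0, 0, 0]

```text
clock: 19.3
position: [0.6457, -0.0269, 0.111]
tool_rot: [3.009, 1.561, 1.434]
force: [-4.3, 0.6, -3.0]
grip_width: 0.0128
```

>>> arm_command:
  delta_pos:
    - [0, 0.03, 0]
    - [0, 0, 0]
  rotation:
    - [0, 0, 0]
    - [0, 0, 0]

```text
clock: 19.5
position: [0.6459, -0.0269, 0.111]
tool_rot: [-3.077, 1.561, 1.631]
force: [-4.3, 0.4, -2.9]
grip_width: 0.0131
```

>>> arm_command:
  delta_pos:
    - [0, 0.03, 0]
    - [0, 0, 0]
  rotation:
    - [0, 0, 0]
    - [0, 0, 0]

```text
clock: 19.7
position: [0.646, -0.0269, 0.111]
tool_rot: [-2.892, 1.56, 1.816]
force: [-4.5, 0.5, -2.6]
grip_width: 0.0127
```

>>> arm_command:
  delta_pos:
    - [0, 0.08, 0]
    - [0, 0, 0]
  rotation:
    - [0, 0, 0]
    - [0, 0, 0]

```text
clock: 19.9
position: [0.6466, -0.027, 0.1108]
tool_rot: [-2.555, 1.558, 2.154]
force: [-5.3, -0.5, -2.5]
grip_width: 0.0129
```

>>> arm_command:
  delta_pos:
    - [0, 0.1, 0]
    - [0, 0, 0]
  rotation:
    - [0, 0, 0]
    - [0, 0, 0]

```text
clock: 20.1
position: [0.647, -0.027, 0.1105]
tool_rot: [-2.273, 1.553, 2.435]
force: [-5.4, 0.5, -2.2]
grip_width: 0.0127
```

```bash
python3 -c "
from h import *
go([.641,-.027,.107],-0.3);
s=monitor.observe();print(s['grip_width'],s['force'],s['moment'])"
```

```text
clock 20.1 pos [ 0.647  -0.027   0.1105] shift/30mm [ 0.12 -0.2   0.  ] turn/6deg [ 0.01 -0.11  0.13]
0.01269985725664442 [-5.43399866  0.4745464  -2.15868904] [0.11375149 1.53014262 0.01189085]
```

The row is seated: 3 mm commands now give only 0.4 mm. I ease back slightly, level, lower and let go.

>>> arm_command:
  delta_pos:
    - [0, -0.1, 0]
    - [0.07, 0, 0]
    - [0.07, 0, 0]
    - [0, 0, 0]
  rotation:
    - [0, 0, 0.13]
    - [0, 0, 0]
    - [0, 0, 0]
    - [0, 0, 0]

```text
clock: 20.5
position: [0.6457, -0.0266, 0.1074]
tool_rot: [2.73, 1.558, 1.154]
force: [-4.6, -0.2, -2.7]
grip_width: 0.0133
```

>>> arm_command:
  delta_pos:
    - [0, 0, 0]
    - [0, 0, 0]
    - [0, 0, 0]
    - [0, 0, 0]
    - [0, 0, 0]
    - [0, 0, 0]
  rotation:
    - [0, 0, 0]
    - [0, 0, 0]
    - [0, 0, 0]
    - [0, 0, 0]
    - [0, 0, 0]
    - [0, 0, 0]
  gripper: 0.3

```text
clock: 21.1
position: [0.6477, -0.0267, 0.1082]
tool_rot: [2.459, 1.556, 0.884]
force: [0.4, 0.6, -0.2]
grip_width: 0.0297
```

>>> arm_command:
  delta_pos:
    - [-0.2, 0, 0]
    - [-0.4, 0, 0]
    - [-0.7, 0, 0]
    - [-0.9, 0, 0]
    - [-0.9, 0, 0]
    - [-0.8, -0.4, 0]
    - [-0.5, -0.8, 0]
    - [0, -0.9, 0]
    - [0, -0.9, 0]
    - [0, -0.9, 0]
  rotation:
    - [0, 0, 0]
    - [0, 0, 0]
    - [0, 0, 0]
    - [0, 0, 0]
    - [0, 0, 0]
    - [0, 0, 0]
    - [0, 0, 0]
    - [0, 0, 0]
    - [0, 0, 0]
    - [0, 0, 0]

```text
clock: 22.1
position: [0.5281, -0.0285, 0.2522]
tool_rot: [2.2, 1.551, 0.624]
force: [0.9, -0.2, -0.2]
grip_width: 0.0297
```

>>> arm_command:
  delta_pos:
    - [0, -0.5, 0.6]
    - [0, 0, 0.8]
    - [0, 0, 0.8]
    - [0, 0, 0.8]
    - [0, 0, 0.8]
    - [0, 0, 0.8]
    - [0, 0, 0.8]
    - [0, 0, 0.4]
  rotation:
    - [0, 0, 0]
    - [0, 0, 0]
    - [0, 0, 0]
    - [0, 0, 0]
    - [0, 0, 0]
    - [0, 0, 0]
    - [0, 0, 0]
    - [0, 0, 0]

```text
clock: 22.9
position: [0.5089, -0.2072, 0.2588]
tool_rot: [2.094, 1.541, 0.521]
force: [0.3, 0.6, -0.2]
grip_width: 0.0298
```

```bash
python3 -c "
from h import *
s=monitor.observe();print(s['clock'],s['position'],s['grip_width'],s['force'])
a=snap('top','t10.png');b=snap('side','s10.png')
k=lambda i,x,y:cv2.resize(i[y:y+120,x:x+130],None,fx=3,fy=3)
cv2.imwrite('pics/c10.png',np.hstack([k(a,220,150),k(b,220,170)])[:,:,::-1])"
```

```text
22.9 [ 0.50893077 -0.20721843  0.25883025] 0.029823515146155787 [ 0.3353621   0.57879004 -0.23302695]
```

View pics/c10.png

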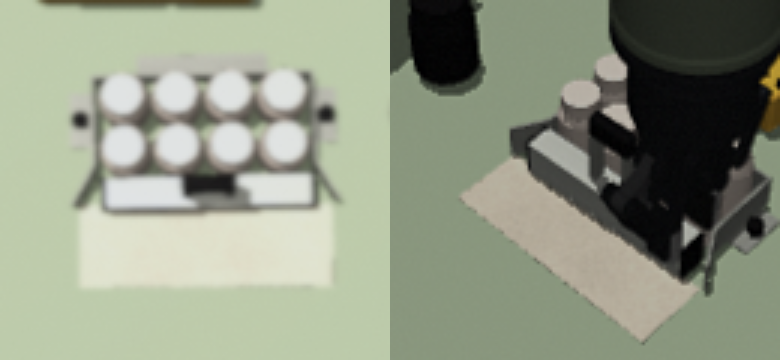

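Both rows stand upright in two touching lines, with row caps at (124..284,145) and back caps at (122..285,93). They are 52 px, or about 44 mm, apart, and the bar stands behind them. I do a numeric check and hand in.

```bash
python3 -c "
from h import *
f=lambda L:onz('top',np.array(L,float)/3+[220,150]-.3,.082)[:,:2].round(4)
r=f([[124,147],[177,145],[231,144],[284,143]]);b=f([[122,95],[176,94],[230,93],[285,91]])
print(r.tolist(),b.tolist(),(b-r)[:,0])
bot.job_done()"
```

```text
[[0.6793, 0.0424], [0.6796, -0.0029], [0.679, -0.0489], [0.6785, -0.0942]] [[0.7242, 0.043], [0.7236, -0.0033], [0.723, -0.0495], [0.7233, -0.0967]] [0.0449 0.044  0.044  0.0448]
the job is handed in; nothing more can be done
```

The row is in the guide against the back row, the bar stands upright behind it and released, and the job is handed in at about 23 s on the robot's clock. No verdict is reported.

**What I did:** I drew the bar out by its end and regrasped it by the handle. Then I set it down behind the row, let go, took it again and pushed the row in.

**Last checks:**
- **Rows:** in the last top picture the new row is 44–45 mm in front of the back row, measured from caps picked by eye. The bottle diameter is 45 mm, so the rows touch.
- **Spacing:** neighbours in the new row are about 45–46 mm apart, and all eight bottles look upright.
- **Gripper:** it is clear of everything, with tool force under 1 N.

**What went wrong or was not checked:**
- **Push start:** the bar's foot dug into the bench, at about 21 N back and 28 N up with a 2° tilt. I lifted it a few mm and pushed it clear of the bench.
- **Refused move:** one command was rejected because a row was malformed.
- **Stop position:** the bar stopped about 5 mm farther in than I had estimated from the pictures. I took the stop as seated because 3 mm commands moved it only 0.4 mm, though the force there was only about 5 N.
- **Cap and dark jar:** I did not re-measure them at the end. The arm never went near either.

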